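Brush out a foreline trap and start drying it

TASK

Brush out the emptied foreline trap, the open steel canister clamped at a tilt on the bake-out stand: take the long brush from its pot and give the bore three full strokes, each time down until the brush's tip touches the support screen inside (it sits at a different depth every time, so feel for it and do not press hard: it is thin) and then up again until about half of the bristles show at the mouth. Then stand the brush back in its pot, and last turn the stand's heater dial to the middle mark of its scale to dry the trap. Leave the other things on the table where they are.

Things in the scene. Friction and masses are not known exactly. Their poses are not given: they have to be found in the camera images.
- stand: bake-out stand, fixed to the table: aluminium base plate 140 x 260 x 12 mm with a grey control box (105 x 94 mm, its top 70 mm above the table) on its +y half and the trap between two upright cheeks on its -y half. Origin: centre of the base plate's underside; z up, -x is the front, y runs along the plate.
- trap: open steel canister 58 mm across, 126 mm long; flange 70 mm across, 13 mm thick. Bore 50 mm. Tilted 14 to 26 degrees, mouth towards the stand's front. Origin: on the bore's axis, 66 mm below the mouth; z along the bore, out of the mouth. A thin support screen (flat 47 mm disc) closes the bore 80 to 110 mm below the mouth, how deep is not known. Press it with under 20 N.
- trap_mouth (a point): centre of the trap's mouth, in the plane of the flange's face; axes as trap (z out of the mouth along the bore)
- brush: brush 208 mm long, 0.13 kg, standing tip down in the pot. Origin: at the tip, on the axis; z from tip to handle. From the tip: soft end tuft, bristles 11 to 64 mm up (54 mm across, 4 mm over the trap's bore; springy, they rub with 3 to 10 N), wire 6 mm thick to 118 mm, ferrule, wooden handle from 128 to 208 mm, flat-sided: 26 mm along the brush's x, 18 mm along its y.
- brush_grip (a point): middle of the brush's handle, on its axis, 168 mm above the tip; axes as brush
- brush_end: end tuft of the brush, 18 mm across; origin at the brush's tip, z as the brush's. It gives by up to 10 mm (0.8 N per mm) when pressed; then it is hard.
- pot: white brush pot, loose and heavy (0.8 kg): 71 mm outside, 85 mm high, bore 61 mm. Origin: centre of its underside; z up.
- pot_floor (a point): centre of the pot's inner floor, 8 mm above its underside
- dial (a joint): angle of the heater dial in rad, clockwise seen from above, 0 (first mark) to 4.71 (last mark), eleven evenly spaced marks on the scale, the first, middle and last of them long. The middle mark is at 2.356, where the pointer looks along the stand's +x. It turns stiffly (0.05 N m) and stays.
- dial_grip (a point): middle of the dial's grip bar, on the dial's axis: bar 46 mm long, 13 mm wide, 20 mm high (10 mm above and below this point), over a 51 mm round skirt whose top is 9 mm below this point. The point's x runs along the bar to the pointer end, z up.
- needle_pliers: blue-handled needle-nose pliers lying on the table, a bystander
- dropper_bottle: small white bottle with a black spout, 32 mm across, 84 mm high, standing on the table, a bystander
Things that resemble listed ones, but are neither listed nor needed, are in the scene too. Several things have the shape of the pot; the one meant has the colours described above.

How it is judged (in metres and radians):
On the way, in this order (a step that is already met when the one before it is completed fails the run):
1. stroke 1: the tip of the brush touches the screen inside the trap (contact force between brush_end and trap above 1 N and z of brush_end in the frame of trap_mouth below -0.07 m), for 0.05 s.
2. after stroke 1 the brush is drawn up until at least its upper bristles show at the mouth (tip 5 to 55 mm below the mouth) (z of brush_end in the frame of trap_mouth between -0.055 and -0.005 m), for 0.05 s.
3. stroke 2: the tip of the brush touches the screen inside the trap (all of step 1), for 0.05 s.
4. after stroke 2 the brush is drawn up until at least its upper bristles show at the mouth (tip 5 to 55 mm below the mouth) (all of step 2), for 0.05 s.
5. stroke 3: the tip of the brush touches the screen inside the trap (all of step 3), for 0.05 s.
6. after stroke 3 the brush is drawn up until at least its upper bristles show at the mouth (tip 5 to 55 mm below the mouth) (all of step 4), for 0.05 s.
7. the brush stands in its pot again, let go (horizontal distance between brush_end and pot_floor below 0.026 m and z of brush_end in the frame of pot_floor below 0.015 m and angle between brush's own z axis and vertical below 0.25 rad and angle between pot's own z axis and vertical below 0.1 rad and linear speed of brush below 0.03 m/s and contact force between the fingers and brush below 0.1 N), for 0.2 s.
8. the dial's pointer is at the middle mark (value of joint dial between 2.256 and 2.456 rad), for 0.1 s.
At the end, for the whole second after the job is handed in: The brush stands released and at rest in the upright pot, tip on the pot's floor (within 15 mm, and 26 mm of its centre), leaning less than 0.25 rad; the dial is within 0.1 rad of the middle mark (2.356) (all of step 7 and all of step 8); the robot touches nothing.
It fails at once if the thin screen (or the trap) is pressed by the brush's tip with more than 20 N (contact force between brush_end and trap above 20 N).
It fails at once if the pot is shoved more than 40 mm (distance of pot from where it was at the start of the episode above 0.04 m).
It fails at once if a bystander (pliers or dropper bottle) is shoved more than 30 mm (distance of any of needle_pliers, dropper_bottle from where it was at the start of the episode above 0.03 m).
It also fails if it takes over 72 s, if anything falls off the work surface, if the arm or the gripper's body presses on something with over 40 N, if the wrist force passes 120 N, or if a joint passes its speed limit or range.

ROBOT

A 6-joint arm with a two-finger parallel gripper is mounted at the origin on a cart in front of the work surface, level with it; the furniture and walls round the work are solid. World frame = base frame: x ahead of the robot, y to its left, z up, the work surface at z = 0. Lengths are in mm, angles in rad, forces in N, time in s.
With the tool pointing down it reaches from about 300 to 775 mm from the base axis. Payload 14.6 kg.
Tool frame: the origin (TCP) lies midway between the tips of the shut fingers; the grasp point (between the pads) lies 19 mm behind it (manip.grasp_offset is the distance from the TCP to the grasp point, in mm); z points along the fingers, y is the line along which they close (so a half turn about z gives the same grasp; the last joint's range is limited). The gripper opens to 94 mm and grips with 3 to 60 N. Pads are 16 mm wide; open, the fingers measure 119 mm over their backs; the gripper's body (75 mm by 177 mm) begins 78 mm behind the grasp point.
Start: joints at [1.063, 0.3, 1.521, -0, 1.321, -0.067], TCP at [234.661, 497.417, 205.446] pointing down, gripper open.
Joint ranges: [-3.03, 3.03], [-0.79, 2.21], [0.23, 2.52], [-1.04, 4.18], [0, 3.07], [-2.55, 2.55]. Speed limits (rad/s): [2.22, 2.22, 2.57, 3.14, 3.14, 3.14].

INTERFACE

Orientations are given as [roll, pitch, yaw] about the fixed x, y, z axes, in that order (R = Rz(yaw) Ry(pitch) Rx(roll)).
In Python, from cell import manip, viewer gives the robot as it stands. The module is installed in compiled form; this text tells all that it offers.
- The arm moves only by the tool move_arm, never from a script. Its argument "moves" is a list of rows, each a list of 4 numbers: the shift along the tool's x, y, z in m, then the turn about the tool's z in rad. A call has 1 to 12 rows; each row is the pose to reach, as a shift and turn from the pose commanded when the call began, along the tool's axes at that moment; what a row does not reach only later rows make up. A row lasts 1/10 s, in which the tool goes at most 50 mm and 8.59 degrees, less where a joint would pass 70% of its speed; a pose out of reach is approached as far as the arm can. A call with a gripper value outside its range is refused whole. "jaw" is the finger opening in m, from 0 to 0.094, set as the call begins (left out, the last holds). The fingers move at their own pace and stop on an object; "squeeze" is the grip in N (left out, the last holds). Time passes only in rows, so rows that repeat a pose let the fingers close. It gives the time, the measured TCP pose, the force, the opening and the grip force at its end, in the units of the state.
- manip.read_state(): the state, without advancing time (a new reading comes with each control period).
- viewer.camera(name): name is "side" or "top" or "wrist"; returns a dict with "frame" (384x512x3 uint8, blue, green, red), "z_map" (384x512 float32, mm along the optical axis (not along the pixel's ray), 0 where there is no reading), "fx", "fy", "cx", "cy" (pixels), "origin" and "orientation" of the camera in the world. Camera axes: x right, y down, z forward; pixel columns grow to the right and rows downward; lengths in mm; the calibration is good to about 2 mm. A picture is of the moment at which its call begins.
- manip.sign_off(): hands the job in; it is judged then, once.
The state is a dict: "clock": time; "joints": joint angles; "qd": joint speeds; "effort": joint torques, N m; "eef_pos": TCP position; "eef_rot": TCP orientation; "wrist_force": force on the tool from outside, world axes, zero at the start; "moment": the same for the moment, N m; "finger_gap": finger opening in mm; "finger_force": force on a finger pad.
Only numpy, scipy, OpenCV 4.12 (cv2) and the standard library are available. Lean on these libraries where they do the work, as an engineer would, in place of code of your own. Each camera call takes 0.05 s, during which the arm holds its last target. There are 200 camera calls.

## Working session

There is one attempt and no reset: what is moved stays moved. The work goes in short steps, Python scripts to look and compute and a tool call to move; the robot and the scene stay as the last step left them, time stands still between calls to the robot, and variables do not carry over. Pictures are saved under pics/ and viewed, at most 10 in all, crops included, and the job is handed in when it is done.

Besides the shell and the picture viewer there is one more tool, called by a JSON object that holds its "fn" and its "kwargs". move_arm: Moves the arm, as the interface text tells. Its arguments: {"type":"object","properties":{"moves":{"type":"array"},"jaw":{"type":"number"},"squeeze":{"type":"number"}},"required":["moves"]}

```bash
mkdir -p pics; cat > h.py <<'E'
import numpy as np, cv2, pickle
from cell import manip, viewer
from scipy.spatial.transform import Rotation as R
def grab(n):
    c=viewer.camera(n); pickle.dump(c,open(f'{n}.pkl','wb')); return c
def load(n): return pickle.load(open(f'{n}.pkl','rb'))
def rot(c):
    o=np.array(c['orientation'],float)
    if o.shape==(3,3): return o
    return R.from_euler('xyz',o).as_matrix() if o.size==3 else R.from_quat(o).as_matrix()
def pts(c):
    z=c['z_map']; v,u=np.mgrid[:z.shape[0],:z.shape[1]]
    p=np.stack([(u-c['cx'])/c['fx']*z,(v-c['cy'])/c['fy']*z,z],-1)
    return p@rot(c).T+np.array(c['origin'])
def onplane(c,u,v,h):
    d=rot(c)@np.array([(u-c['cx'])/c['fx'],(v-c['cy'])/c['fy'],1]); o=np.array(c['origin'])
    return o+d*(h-o[2])/d[2]
def proj(c,P):
    q=(np.array(P)-np.array(c['origin']))@rot(c); return q[...,0]/q[...,2]*c['fx']+c['cx'],q[...,1]/q[...,2]*c['fy']+c['cy']
E
python3 - <<'E'
from h import *
print(manip.read_state())
for n in ('side','top'):
    c=grab(n); print(n,c['origin'],c['orientation'],c['fx'],c['cx'],c['cy']); cv2.imwrite(f'pics/{n}0.png',cv2.resize(c['frame'],(800,600),interpolation=cv2.INTER_CUBIC))
E
```

```text
{'clock': 0.0, 'joints': array([ 1.06340786e+00,  3.00497194e-01,  1.52158867e+00,  8.95550208e-06,
        1.32067796e+00, -6.66388799e-02]), 'qd': array([ 0.00043074, -0.00014817, -0.00122297,  0.00202018, -0.0007456 ,
       -0.00070913]), 'effort': array([ 5.68744736e-05, -5.31811738e+01, -3.52733445e+01,  7.08298758e-02,
        2.44007679e-02, -1.18161383e-04]), 'eef_pos': array([234.53256549, 497.19995683, 204.86880345]), 'eef_rot': array([-3.14042467e+00, -8.66421951e-05,  2.70084079e+00]), 'wrist_force': array([-0.81760079, -0.20962573, -0.40567087]), 'moment': array([-0.02088243, -0.01471254,  0.01261357]), 'finger_force': 0.0, 'finger_gap': 94.18090987958583}
side [ 449.3579854  -538.927098    722.56595957] [-2.29334917  0.01413951 -0.18013914] 403.35990524720546 255.60964653104267 188.60673432789673
top [ 442.37853539  141.0164143  1153.91025725] [-3.00435812 -0.02048693 -1.581023  ] 417.28581720602205 256.6055163223919 186.2772254095437
```

View pics/top0.png

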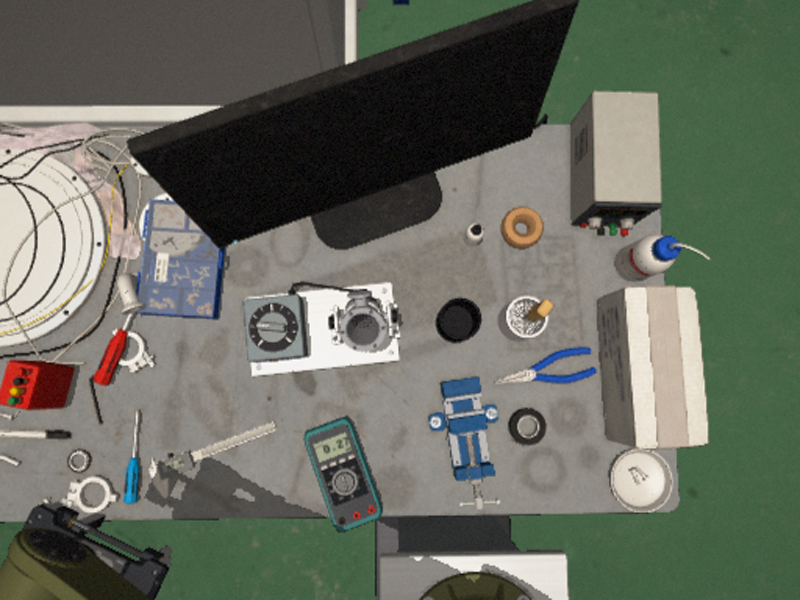

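View pics/side0.png

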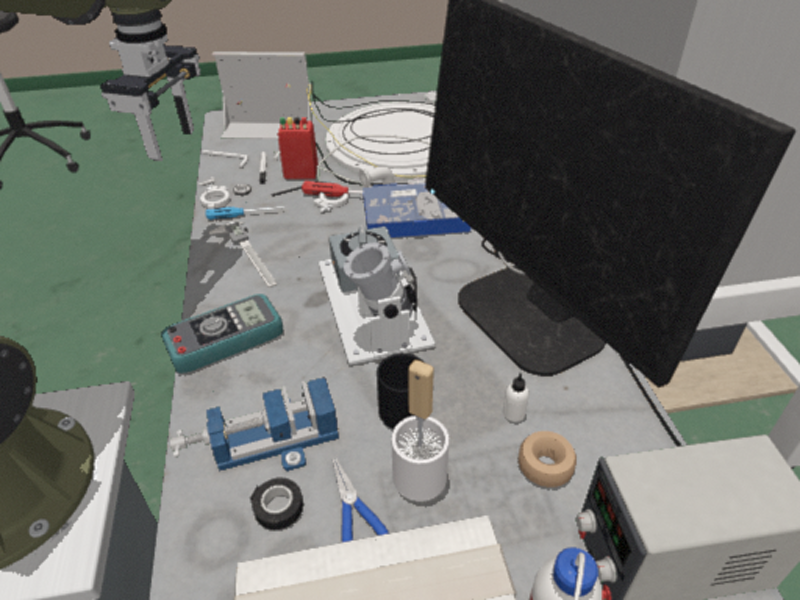

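The top view (800x600) shows the white pot at (525,318) with the wooden handle leaning out to (545,308), the trap mouth at (365,320) and the dial at (272,325). In the side view the pot is at (420,460) and the black decoy is beside it.

```bash
python3 - <<'E'
from h import *
for n in ('top','side'):
    c=load(n);P=pts(c);f=c['frame'];hsv=cv2.cvtColor(f,cv2.COLOR_BGR2HSV)
    ok=c['z_map']>0
    # pot/brush region
    reg=ok&(abs(P[...,0]-500)<250)&(P[...,1]<250)&(P[...,1]>-250)
    wood=reg&(hsv[...,0]>8)&(hsv[...,0]<25)&(hsv[...,1]>90)&(P[...,2]>90)
    k,l,st,ce=cv2.connectedComponentsWithStats(wood.astype('uint8'))
    for i in range(1,k):
        if st[i,4]>20:
            q=P[l==i]; q0=q.mean(0);u,s,vt=np.linalg.svd(q-q0)
            print(n,'wood',st[i,4],q0.round(1),q.min(0).round(),q.max(0).round(),vt[0].round(3),vt[2].round(3),(s/len(q)**.5).round(1), ce[i].round(1))
    white=reg&(hsv[...,1]<40)&(hsv[...,2]>110)&(P[...,2]>78)&(P[...,2]<92)
    k,l,st,ce=cv2.connectedComponentsWithStats(white.astype('uint8'))
    for i in range(1,k):
        if st[i,4]>20:
            q=P[l==i].astype('float32');(cx,cy),r=cv2.minEnclosingCircle(q[:,:2]);print(n,'rim',st[i,4],cx,cy,r,q[:,2].mean())
    # base plate: z ~12
    pl=reg&(abs(P[...,2]-12)<5)&(hsv[...,2]>140)&(hsv[...,1]<50)
    k,l,st,ce=cv2.connectedComponentsWithStats(pl.astype('uint8'))
    for i in range(1,k):
        if st[i,4]>100: print(n,'plate',st[i,4],P[l==i].mean(0).round(1),P[l==i].min(0).round(),P[l==i].max(0).round())
c=load('top')
cv2.imwrite('pics/t1.png',np.hstack([cv2.resize(c['frame'][170:250,150:270],(600,400),interpolation=cv2.INTER_CUBIC)]))
s=load('side')
cv2.imwrite('pics/s1.png',np.hstack([cv2.resize(s['frame'][130:330,200:300],(300,600),interpolation=cv2.INTER_CUBIC),cv2.resize(c['frame'][180:240,310:370],(500,600),interpolation=cv2.INTER_CUBIC)[:600]]))
E
```

```text
top wood 139 [544.4 -84.8 197.7] [533. -99. 144.] [558. -76. 218.] [-0.081  0.154 -0.985] [-0.457 -0.884 -0.101] [22.2  6.9  4.7] [345.3 198.4]Traceback (most recent call last):
  File "<stdin>", line 17, in <module>
cv2.error: OpenCV(4.12.0) /io/opencv/modules/imgproc/src/shapedescr.cpp:201: error: (-215:Assertion failed) count >= 0 && (depth == CV_32F || depth == CV_32S) in function 'minEnclosingCircle'
```

```bash
python3 - <<'E'
from h import *
for n in ('top','side'):
    c=load(n);P=pts(c).astype('float64');f=c['frame'];hsv=cv2.cvtColor(f,cv2.COLOR_BGR2HSV)
    ok=c['z_map']>0
    reg=ok&(abs(P[...,0]-500)<250)&(P[...,1]<300)&(P[...,1]>-250)
    wood=reg&(hsv[...,0]>8)&(hsv[...,0]<25)&(hsv[...,1]>70)&(P[...,2]>120)
    k,l,st,ce=cv2.connectedComponentsWithStats(wood.astype('uint8'))
    for i in range(1,k):
        if st[i,4]>50:
            q=P[l==i]; q0=q.mean(0);u,s,vt=np.linalg.svd(q-q0,full_matrices=False)
            print(n,'wood',st[i,4],q0.round(1),q.min(0).round(),q.max(0).round(),vt[0].round(3),vt[2].round(3))
            for a in range(130,225,15):
                m=abs(q[:,2]-a)<7.5
                if m.sum()>4: print('  slice',a,q[m].mean(0).round(1),q[m].min(0).round(),q[m].max(0).round())
    white=reg&(hsv[...,1]<50)&(hsv[...,2]>90)&(P[...,2]>79)&(P[...,2]<92)
    k,l,st,ce=cv2.connectedComponentsWithStats(white.astype('uint8'),connectivity=8)
    for i in range(1,k):
        if st[i,4]>15:
            q=P[l==i];(cx,cy),r=cv2.minEnclosingCircle(np.ascontiguousarray(q[:,:2],np.float32).reshape(-1,1,2));print(n,'rim',st[i,4],round(cx,1),round(cy,1),round(r,1),q[:,2].mean().round(1),ce[i])
    pl=reg&(abs(P[...,2]-12)<5)&(hsv[...,2]>150)&(hsv[...,1]<50)&(P[...,1]>20)
    q=P[pl]; print(n,'plate',len(q),cv2.minAreaRect(np.ascontiguousarray(q[:,:2],np.float32).reshape(-1,1,2)))
    bx=reg&(abs(P[...,2]-70)<4)&(P[...,1]>150)&(P[...,0]<560)&(P[...,0]>400)
    q=P[bx]; print(n,'box',len(q),q[:,2].mean(),cv2.minAreaRect(np.ascontiguousarray(q[:,:2],np.float32).reshape(-1,1,2)))
    # trap flange
    tr=reg&(P[...,2]>100)&(P[...,1]>60)&(P[...,1]<170)&(P[...,0]>400)&(P[...,0]<540)
    q=P[tr];print(n,'trap',len(q),q.min(0).round(),q.max(0).round())
    best=(0,)
    rng=np.random.default_rng(0)
    for _ in range(3000):
        a,b,d=q[rng.integers(len(q),size=3)];nn=np.cross(b-a,d-a)
        if np.linalg.norm(nn)<300: continue
        nn/=np.linalg.norm(nn); nn*=np.sign(nn[2])
        if nn[2]<.85: continue
        m=abs((q-a)@nn)<1.5
        if m.sum()>best[0]: best=(m.sum(),m)
    if best[0]:
        g=q[best[1]];g0=g.mean(0);vt=np.linalg.svd(g-g0,full_matrices=False)[2];nn=vt[2]*np.sign(vt[2,2])
        e=np.cross([0,1,0],nn);e/=np.linalg.norm(e);w=np.cross(nn,e)
        xy=np.c_[(g-g0)@e,(g-g0)@w]
        (cx,cy),r=cv2.minEnclosingCircle(np.ascontiguousarray(xy,np.float32).reshape(-1,1,2))
        print('  flange',best[0],nn.round(3),np.degrees(np.arccos(nn[2])),(g0+cx*e+cy*w).round(1),r)
    print(n,'z stats table',np.median(P[reg&(abs(P[...,2])<8)][:,2]))
c=load('top')
cv2.imwrite('pics/t1.png',cv2.resize(c['frame'][170:250,150:270],(600,400),interpolation=cv2.INTER_CUBIC))
s=load('side')
cv2.imwrite('pics/s1.png',np.hstack([cv2.resize(s['frame'][130:330,200:300],(300,600),interpolation=cv2.INTER_CUBIC),cv2.resize(c['frame'][180:240,315:365],(500,600),interpolation=cv2.INTER_CUBIC)]))
E
```

```text
top wood 144 [544.3 -84.9 196.6] [533. -99. 144.] [558. -76. 218.] [-0.073  0.143 -0.987] [-0.417 -0.903 -0.1  ]
  slice 145 [539.6 -81.3 147.5] [533. -87. 144.] [551. -77. 152.]
  slice 160 [544.7 -80.2 160.3] [535. -86. 154.] [557. -77. 167.]
  slice 175 [542.  -81.  175.6] [533. -86. 169.] [557. -76. 181.]
  slice 190 [541.7 -80.2 190.2] [534. -84. 183.] [553. -77. 197.]
  slice 205 [545.3 -85.1 208.2] [533. -98. 198.] [558. -76. 212.]
  slice 220 [545.5 -88.8 214.5] [537. -99. 213.] [557. -78. 218.]
top rim 146 545.9 -89.5 35.5 84.5 [335.18493151 203.4109589 ]
top rim 51 376.8 -236.7 38.9 85.8 [397.07843137 269.90196078]
top plate 1587 ((456.5581359863281, 183.47235107421875), (351.05401611328125, 208.89102172851562), 21.757108688354492)
top box 303 69.66396189743728 ((522.9566650390625, 229.80804443359375), (75.38703155517578, 137.8799285888672), 0.5915236473083496)
top trap 153 [490. 128. 100.] [540. 170. 164.]
  flange 69 [-0.308 -0.001  0.951] 17.96524974692562 [515.8 157.2 153.8] 25.559326171875
top z stats table -0.16426176362779188
side wood 491 [545.6 -95.2 184. ] [ 533. 
[... 497 characters left out ...]
m 16 572.7 163.7 6.2 85.1 [257.1875 191.375 ]
side rim 22 523.5 163.7 13.1 86.6 [237.5 194.5]
side rim 16 565.2 135.7 12.7 83.5 [256.75   199.1875]
side rim 26 530.8 134.8 11.8 83.4 [241.92307692 202.26923077]
side rim 293 547.1 -89.4 35.4 83.5 [268.50853242 282.76109215]
side plate 1008 ((496.1518859863281, 167.51869201660156), (236.32247924804688, 267.4216613769531), 5.000151634216309)
side box 37 69.11105741267944 ((508.1119689941406, 227.61923217773438), (12.723612785339355, 148.4121856689453), 14.174328804016113)
side trap 319 [491. 125. 100.] [540. 170. 163.]
  flange 62 [-0.321  0.039  0.946] 18.84582692209558 [515.5 158.9 152.7] 25.7968692779541
side z stats table -0.4032100275154562
```

View pics/s1.png

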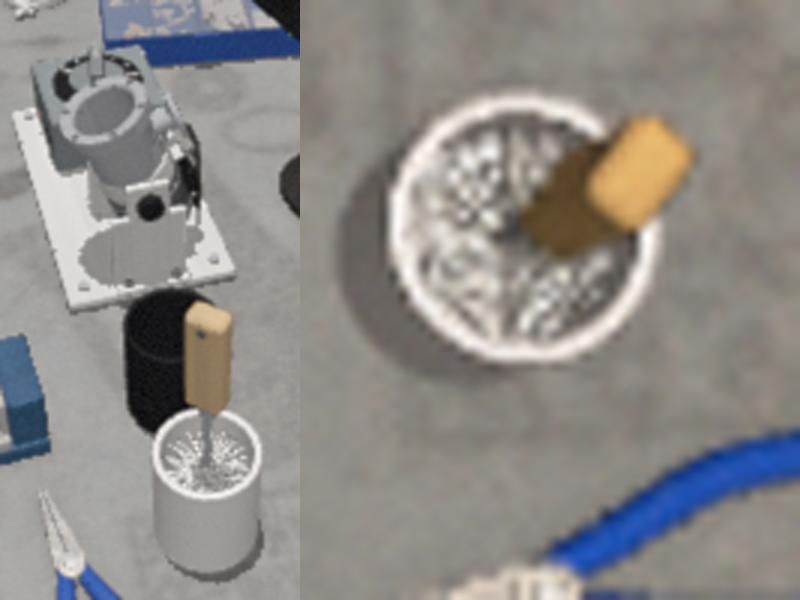

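The brush stands nearly upright, with its handle at about (546,-89) and its top at 216 mm. I'll start moving towards it.

{"fn": "move_arm", "kwargs": {"moves": [[-0.02, -0.01, -0.04], [-0.06, -0.03, -0.07], [-0.1, -0.05, -0.08], [-0.14, -0.075, -0.08], [-0.18, -0.095, -0.08], [-0.22, -0.117, -0.08], [-0.22, -0.117, -0.08]]}}

```text
invalid input at $.moves[0]: expected 4 numbers
```

```bash
cat > t.py <<'E'
from h import *
def ransac(q,tol=1.5,nzmin=.85):
    rng=np.random.default_rng(0);best=(0,)
    for _ in range(4000):
        a,b,d=q[rng.integers(len(q),size=3)];nn=np.cross(b-a,d-a)
        if np.linalg.norm(nn)<300: continue
        nn/=np.linalg.norm(nn);nn*=np.sign(nn[2])
        if nn[2]<nzmin: continue
        m=abs((q-a)@nn)<tol
        if m.sum()>best[0]: best=(m.sum(),m)
    return q[best[1]]
for n in ('top','side'):
    c=load(n);P=pts(c).astype('float64');f=c['frame'];hsv=cv2.cvtColor(f,cv2.COLOR_BGR2HSV);ok=c['z_map']>0
    tr=ok&(P[...,2]>115)&(P[...,1]>70)&(P[...,1]<190)&(P[...,0]>440)&(P[...,0]<590)&(P[...,2]<180)
    q=P[tr];print(n,'trap',len(q),q.min(0).round(),q.max(0).round())
    g=ransac(q);g0=g.mean(0);vt=np.linalg.svd(g-g0,full_matrices=False)[2];nn=vt[2]*np.sign(vt[2,2])
    e=np.cross([0,1,0],nn);e/=np.linalg.norm(e);w=np.cross(nn,e)
    xy=np.c_[(g-g0)@e,(g-g0)@w]
    (cx,cy),r=cv2.minEnclosingCircle(np.ascontiguousarray(xy,np.float32).reshape(-1,1,2))
    print('  flange',len(g),nn.round(3),np.degrees(np.arccos(nn[2])).round(1),(g0+cx*e+cy*w).round(1),round(r,1))
    d=ok&(abs(P[...,2]-70)<5)&(P[...,1]>150)&(P[...,1]<350)&(P[...,0]>420)&(P[...,0]<580)&(hsv[...,2]>60)
    q=P[d];print(n,'boxtop',len(q),cv2.minAreaRect(np.ascontiguousarray(q[:,:2],np.float32).reshape(-1,1,2)))
    hi=ok&(P[...,2]>78)&(P[...,1]>210)&(P[...,1]<330)&(P[...,0]>430)&(P[...,0]<580)
    q=P[hi];print(n,'dial pts',len(q),q.min(0).round() if len(q) else'',q.max(0).round() if len(q) else '')
    if len(q)>5: print(cv2.minAreaRect(np.ascontiguousarray(q[q[:,2]>86][:,:2],np.float32).reshape(-1,1,2)))
    mon=ok&(P[...,2]>200)&(P[...,0]>300)&(P[...,0]<900)&(P[...,1]<400)&(P[...,1]>-250)
    q=P[mon];
    for y in range(-200,400,60):
        m=abs(q[:,1]-y)<30
        if m.any(): print('   mon',y,q[m].min(0).round(),q[m].max(0).round())
c=load('top')
cv2.imwrite('pics/t2.png',cv2.resize(c['frame'][175:245,150:262],(800,500),interpolation=cv2.INTER_CUBIC))
E
python3 t.py
```

```text
top trap 358 [490. 145. 115.] [586. 190. 171.]
  flange 128 [-0.32  -0.035  0.947] 18.8 [521.7 178.9 156.7] 34.5
top boxtop 648 ((529.1656494140625, 251.50433349609375), (196.52145385742188, 99.0912857055664), 89.85899353027344)
top dial pts 180 [507. 210.  78.] [566. 328. 162.]
((540.4090576171875, 265.8557434082031), (121.1842041015625, 47.19830322265625), 80.40272521972656)
   mon -80 [533. -99. 200.] [881. -50. 456.]
   mon -20 [810. -50. 201.] [882.  10. 455.]
   mon 40 [788.  10. 200.] [866.  70. 455.]
   mon 100 [768.  70. 200.] [845. 130. 456.]
   mon 160 [746. 130. 200.] [822. 190. 456.]
   mon 220 [722. 190. 200.] [800. 250. 456.]
   mon 280 [701. 250. 200.] [778. 310. 455.]
   mon 340 [679. 310. 200.] [756. 370. 456.]
side trap 577 [489. 144. 115.] [585. 190. 169.]
  flange 127 [-0.336 -0.036  0.941] 19.7 [521.8 177.  156.7] 34.7
side boxtop 209 ((530.6480102539062, 253.04415893554688), (99.06645965576172, 193.20294189453125), 0.44665277004241943)
side dial pts 47 [508. 210.  78.] [548. 330. 162.]
((532.6637573242188, 268.6797180175781), (121.48181915283203, 28.022567749023438), 79.40833282470703)
   mon -80 [ 533. -103.  200.] [897. -50. 454.]
   mon -20 [811. -50. 200.] [886.  10. 453.]
   mon 40 [790.  10. 200.] [864.  70. 454.]
   mon 100 [768.  70. 200.] [843. 130. 453.]
   mon 160 [746. 130. 200.] [821. 190. 454.]
   mon 220 [724. 190. 200.] [802. 250. 453.]
   mon 280 [703. 250. 200.] [775. 310. 454.]
   mon 340 [681. 310. 201.] [754. 370. 453.]
```

View pics/t2.png

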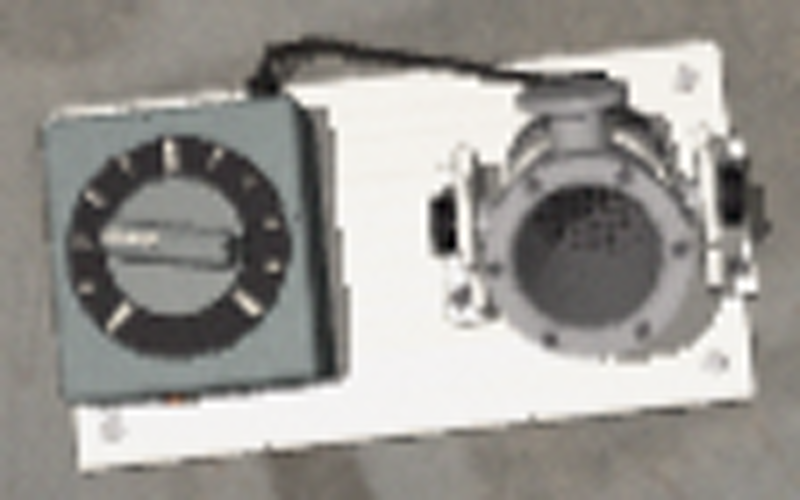

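t2 shows the trap mouth ellipse centred at about (595,255), tilted towards the lower edge, which is the stand's front. The dial is at (172,245) with its pointer's white stripe to the left. The middle long mark is at (170,155) and the end marks are at (120,315) and (248,300). The first move was refused because the rows need a turn value.

{"fn": "move_arm", "kwargs": {"moves": [[-0.02, -0.01, -0.04, 0], [-0.06, -0.03, -0.07, 0], [-0.1, -0.05, -0.08, 0], [-0.14, -0.075, -0.08, 0], [-0.18, -0.095, -0.08, 0], [-0.22, -0.117, -0.08, 0], [-0.22, -0.117, -0.08, 0]]}}

```text
clock: 0.8
eef_pos: [385.9, 294.3, 285.3]
eef_rot: [-3.141, 0.0, 2.696]
wrist_force: [-0.4, -0.6, 0.1]
finger_gap: 93.8
finger_force: 0.0
```

```bash
sed -i 's/<190)&(P\[...,0\]>440/<235)\&(P[...,0]>440/' t.py; python3 t.py | grep -A1 trap; python3 - <<'E'
from h import *
c=load('top'); f=lambda u,v,h:onplane(c,150+(u+.5)/7.143-.5,175+(v+.5)/7.143-.5,h)
print('mouth',f(587,258,157)); print('dial skirt',f(172,245,85)); print('ptr',f(105,237,104),f(235,250,104))
P=pts(c);q=P[200:215,155:195];  # dial heights
v,u=210,174
print(P[205:213,164:186,2].round())
g=cv2.cvtColor(c['frame'],cv2.COLOR_BGR2HSV); m=(P[...,2]>208)&(P[...,2]<222)&(abs(P[...,0]-545)<25)&(abs(P[...,1]+89)<25)
print(m.sum(),cv2.minAreaRect(np.ascontiguousarray(P[m][:,:2],np.float32).reshape(-1,1,2)))
s=manip.read_state();print(s['eef_pos'],s['eef_rot'],s['clock'])
E
```

```text
top trap 549 [490. 145. 115.] [586. 225. 171.]
  flange 195 [-0.34  -0.037  0.94 ] 20.0 [521.  178.9 156.5] 35.2
--
side trap 904 [489. 144. 115.] [585. 216. 169.]
  flange 213 [-0.335 -0.021  0.942] 19.6 [523.3 180.4 156.7] 36.6
mouth [521.41227272 179.20380849 157.        ]
dial skirt [533.05777407 330.34385378  85.        ]
ptr [534.4643549  350.48826762 104.        ] [529.49582859 304.88080855 104.        ]
[[ 69.  71.  77.  77.  75.  73.  75.  77.  77.  75.  77.  75.  75.  75.
   77.  75.  73.  71.  73.  76.  69.  71.]
 [ 70.  94.  91.  96.  92.  93.  91.  91.  91.  75.  73.  79.  77.  79.
   72.  76.  78.  76.  73.  70.  71.  70.]
 [ 93.  94.  93. 100.  93.  94.  96.  95.  95.  95.  94.  93.  97.  95.
   94.  92.  94.  96.  78.  75.  71.  72.]
 [ 92.  96.  97.  97.  96.  93.  97.  94.  92.  92.  96.  95.  94.  94.
   95.  96.  97.  95.  89.  74.  65.  71.]
 [ 91.  96.  97.  96.  97.  93.  96.  94.  90.  94.  96.  95.  98.  98.
   92.  94.  92.  92.  93.  78.  70.  69.]
 [ 69.  96.  97.  96.  93.  94.  93.  93.  95.  93.  92.  92.  95.  93.
   94.  95.  99.  92.  88.  78.  76.  70.]
 [ 70.  74.  76.  77.  76.  81.  87.  97.  92.  91.  93.  97.  91.  94.
   95.  92.  95.  95.  87.  75.  74.  71.]
 [ 71.  74.  75.  76.  74.  76.  74.  71.  76.  77.  74.  77.  77.  76.
   82.  82.  89.  87.  82.  78.  66.  70.]]
82 ((546.2286987304688, -88.99119567871094), (17.491857528686523, 25.520647048950195), 56.47191619873047)
[385.91791112 294.29760531 285.25915335] [-3.14087697e+00  4.21102490e-04  2.69607304e+00] 0.8
```

{"fn": "move_arm", "kwargs": {"moves": [[-0.025, -0.022, 0, 0], [-0.06, -0.054, 0, 0.03], [-0.096, -0.086, 0, 0.06], [-0.132, -0.118, 0, 0.1], [-0.168, -0.15, 0, 0.13], [-0.204, -0.182, 0, 0.13], [-0.24, -0.215, 0, 0.13], [-0.276, -0.247, 0, 0.13], [-0.3, -0.268, 0, 0.13], [-0.31, -0.277, 0, 0.13], [-0.31, -0.277, 0, 0.13]]}}

```text
clock: 1.9
eef_pos: [546.0, -85.5, 284.7]
eef_rot: [-3.141, -0.001, 2.569]
wrist_force: [-0.6, 0.2, -0.5]
finger_gap: 93.5
finger_force: 0.0
```

```bash
python3 - <<'E'
from h import *
s=manip.read_state();print(s['eef_pos'],s['eef_rot'],s['clock'],s['joints'])
for n in('wrist','top'):
    c=grab(n); P=pts(c)
    print(n,c['origin'],c['orientation'])
    hsv=cv2.cvtColor(c['frame'],cv2.COLOR_BGR2HSV)
    m=(c['z_map']>0)&(P[...,2]>206)&(P[...,2]<224)&(abs(P[...,0]-545)<30)&(abs(P[...,1]+89)<30)&(hsv[...,1]>70)&(hsv[...,0]<28)
    if m.sum()>10: print(n,m.sum(),P[m][:,2].mean(),cv2.minAreaRect(np.ascontiguousarray(P[m][:,:2],np.float32).reshape(-1,1,2)))
cv2.imwrite('pics/w1.png',load('wrist')['frame'])
E
```

```text
[546.04672535 -85.51075189 284.74817346] [-3.14124876e+00 -1.19215467e-03  2.56943890e+00] 1.9 [-2.21649138e-01  2.59616132e-01  1.38953291e+00  8.66246182e-05
  1.49368136e+00 -1.22029864e+00]
wrist [489.9872464  -49.25015805 464.5763299 ] [2.91073471e+00 4.16495486e-04 9.97749113e-01]
wrist 556 213.66662518280728 ((546.0846557617188, -87.35250091552734), (17.80149269104004, 24.57733726501465), 49.77716064453125)
top [ 442.37853539  141.0164143  1153.91025725] [-3.00435812 -0.02048693 -1.581023  ]
top 85 212.99621728944697 ((545.5974731445312, -88.86326599121094), (17.888450622558594, 25.4558048248291), 44.906070709228516)
```

View pics/w1.png

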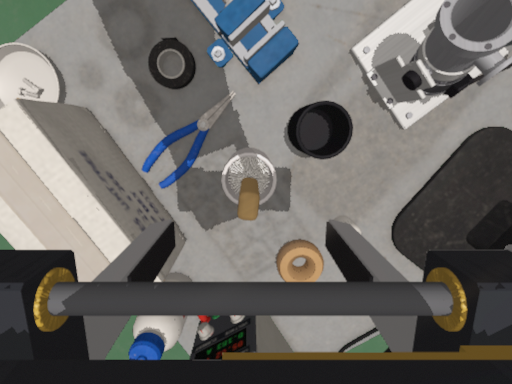

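The wrist view shows the handle at (249,200) over the white pot at (249,178), centred between the fingers. The handle's flat is about 6° off the closing line, so I'll turn a little and descend.

{"fn": "move_arm", "kwargs": {"moves": [[-0.0015, -0.0024, 0.02, 0.06], [-0.0015, -0.0024, 0.055, 0.11], [-0.0015, -0.0024, 0.09, 0.11], [-0.0015, -0.0024, 0.112, 0.11], [-0.0015, -0.0024, 0.118, 0.11], [-0.0015, -0.0024, 0.118, 0.11]], "jaw": 0.06}}

```text
clock: 2.6
eef_pos: [545.7, -86.8, 167.7]
eef_rot: [-3.142, -0.0, 2.462]
wrist_force: [-0.5, -0.2, 0.4]
finger_gap: 60.2
finger_force: 0.0
```

{"fn": "move_arm", "kwargs": {"moves": [[0, 0, 0, 0], [0, 0, 0, 0], [0, 0, 0, 0], [0, 0, 0, 0], [0, 0, 0, 0], [0, 0, 0, 0]], "jaw": 0.01, "squeeze": 6}}

```text
clock: 3.2
eef_pos: [545.9, -87.9, 167.5]
eef_rot: [3.141, 0.0, 2.461]
wrist_force: [1.7, -0.0, 0.4]
finger_gap: 18.2
finger_force: 6.0
```

{"fn": "move_arm", "kwargs": {"moves": [[0, 0, -0.01, -0.1], [0, 0, -0.025, -0.24], [0, 0, -0.04, -0.38], [0, 0, -0.045, -0.52], [0, 0, -0.045, -0.66], [0, 0, -0.045, -0.786], [0, 0, -0.045, -0.786], [0, 0, -0.045, -0.786]]}}

```text
clock: 4.0
eef_pos: [545.8, -87.9, 212.3]
eef_rot: [3.141, -0.0, -3.04]
wrist_force: [-0.6, -0.4, -1.7]
finger_gap: 17.8
finger_force: 6.0
```

{"fn": "move_arm", "kwargs": {"moves": [[0.008, 0, 0, 0], [0.018, 0, 0.001, 0], [0.028, 0, 0.003, 0], [0.038, 0, 0.005, 0], [0.048, 0, 0.008, 0], [0.056, 0, 0.01, 0], [0.056, 0, 0.01, 0]]}}

```text
clock: 4.7
eef_pos: [489.2, -93.9, 202.4]
eef_rot: [3.142, -0.0, -3.037]
wrist_force: [0.4, 0.2, -1.4]
finger_gap: 18.2
finger_force: 6.0
```

```bash
cat > lean.py <<'E'
from h import *
s=manip.read_state();g=s['eef_pos'];print(g.round(1),s['eef_rot'].round(3),s['wrist_force'].round(1),s['moment'].round(2),s['finger_gap'],s['clock'])
for n in('side','top'):
    c=grab(n); P=pts(c).astype(float);hsv=cv2.cvtColor(c['frame'],cv2.COLOR_BGR2HSV)
    d=np.linalg.norm(P[...,:2]-g[:2],axis=-1)
    m=(c['z_map']>0)&(d<100)&(P[...,2]>g[2]-60)&(P[...,2]<g[2]+80)&(hsv[...,1]>90)&(hsv[...,0]>6)&(hsv[...,0]<26)&(hsv[...,2]>60)
    k,l,st,_=cv2.connectedComponentsWithStats(m.astype('uint8'),connectivity=8)
    i=1+st[1:,4].argmax() if k>1 else 0
    q=P[l==i];
    if len(q)>15:
        print(n,len(q),q.min(0).round(),q.max(0).round())
        if n=='side':
            for h in np.arange(q[:,2].min()+4,q[:,2].max(),8):
                w=q[abs(q[:,2]-h)<4]
                if len(w)>3: print('   ',h.round(),w[:,0].min().round(1),w[:,0].max().round(1),w[:,1].mean().round(1))
    w=(c['z_map']>0)&(np.hypot(P[...,0]-546,P[...,1]+89)<60)&(P[...,2]>79)&(P[...,2]<89)&(hsv[...,1]<50)&(hsv[...,2]>90)
    print(n,'pot',cv2.minEnclosingCircle(np.ascontiguousarray(P[w][:,:2],np.float32).reshape(-1,1,2)))
    cv2.imwrite(f'pics/{n}_l.png',c['frame'])
E
python3 lean.py; python3 - <<'E'
import cv2
f=cv2.imread('pics/side_l.png');cv2.imwrite('pics/l1.png',cv2.resize(f[130:340,200:340],(400,600),interpolation=cv2.INTER_CUBIC))
E
```

```text
[489.2 -93.9 202.4] [ 3.142 -0.    -3.037] [ 0.4  0.2 -1.4] [-0.01  0.04  0.01] 18.195373892754755 4.7
side pot ((546.5322265625, -89.49164581298828), 35.70347595214844)
top pot ((546.927001953125, -89.09942626953125), 34.659400939941406)
```

View pics/l1.png

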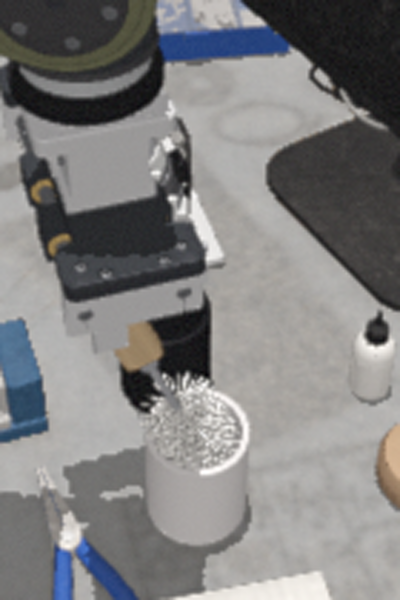

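The pot is unmoved (rim at about (546.7,-89.3)). The brush leans about 20° towards the front, and l1 shows its handle at (140,345) with the bristles at (190,420). I'll firm up the grip and draw it out along its own axis.

{"fn": "move_arm", "kwargs": {"moves": [[0, 0, 0, 0], [0, 0, 0, 0], [0.007, 0, -0.02, 0], [0.018, 0, -0.05, 0], [0.029, 0, -0.08, 0], [0.036, 0, -0.1, 0], [0.036, 0, -0.1, 0]], "squeeze": 30}}

```text
clock: 5.5
eef_pos: [454.8, -97.8, 304.9]
eef_rot: [-3.14, 0.004, -3.037]
wrist_force: [0.2, -0.8, -1.4]
finger_gap: 18.0
finger_force: 30.0
```

```bash
cat > air.py <<'E'
from h import *
s=manip.read_state();g=s['eef_pos'];print(g.round(1),s['eef_rot'].round(3),s['wrist_force'].round(1),s['moment'].round(2),s['clock'])
c=grab('side');P=pts(c).astype(float);hsv=cv2.cvtColor(c['frame'],cv2.COLOR_BGR2HSV)
d=np.linalg.norm(P[...,:2]-g[:2],axis=-1)
m=(c['z_map']>0)&(d<130)&(P[...,2]>g[2]-190)&(P[...,2]<g[2]-10)&(abs(P[...,1]-g[1])<35)&(P[...,2]>88)
# bristles+wire+handle: left/right extents per height
q=P[m]
for h in np.arange(g[2]-185,g[2]-5,10):
    w=q[abs(q[:,2]-h)<5]
    if len(w)>3: print(h.round(),len(w),w.min(0).round(),w.max(0).round(),w.mean(0).round(1))
cv2.imwrite('pics/side_a.png',c['frame'])
E
python3 air.py;python3 - <<'E'
import cv2
f=cv2.imread('pics/side_a.png');cv2.imwrite('pics/a1.png',cv2.resize(f[100:310,180:340],(457,600),interpolation=cv2.INTER_CUBIC))
E
```

```text
[454.8 -97.8 304.9] [-3.14   0.004 -3.037] [ 0.2 -0.8 -1.4] [-0.01  0.01 -0.01] 5.5
160.0 21 [ 493. -118.  158.] [531. -92. 165.] [ 507.9 -103.3  162.5]
170.0 84 [ 488. -119.  165.] [542. -82. 175.] [ 511.7 -104.3  170.4]
180.0 118 [ 484. -118.  175.] [542. -74. 185.] [ 514.7 -101.9  180. ]
190.0 130 [ 480. -119.  185.] [539. -68. 195.] [ 509.9 -102.2  190.5]
200.0 152 [ 478. -120.  195.] [535. -70. 205.] [505.1 -99.1 200.1]
210.0 240 [ 474. -122.  205.] [530. -67. 215.] [501.3 -97.  210.2]
220.0 144 [ 491. -122.  215.] [529. -68. 225.] [509.8 -93.6 218.6]
230.0 18 [492. -98. 225.] [523. -83. 235.] [500.1 -95.  228.8]
240.0 16 [488. -98. 235.] [494. -94. 244.] [491.7 -96.6 239.7]
250.0 15 [483. -98. 245.] [491. -95. 255.] [488.  -97.  250.1]
260.0 13 [482. -99. 256.] [488. -93. 264.] [485.3 -96.9 258.6]
270.0 24 [ 471. -105.  266.] [486. -97. 275.] [ 480.9 -101.   270.6]
280.0 55 [ 463. -107.  275.] [ 487. -101.  285.] [ 475.4 -104.6  280.9]
290.0 88 [ 460. -107.  285.] [489. -92. 295.] [ 475.2 -104.1  290. ]
```

View pics/a1.png

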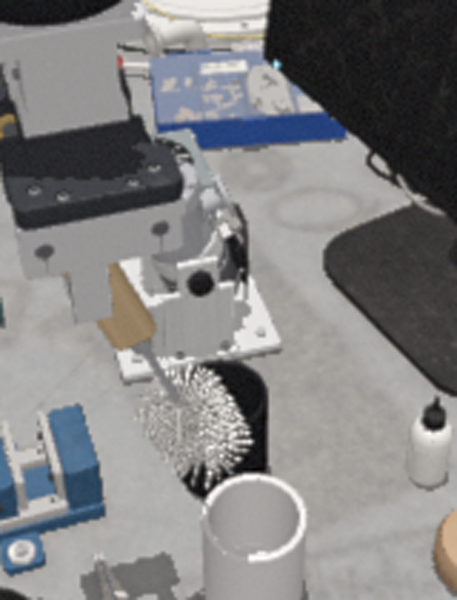

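a1 shows the brush free, its wire leaving the handle at (135,330) and its bristles centred at (195,425). The fit gives a lean of 20.3° with the tip at (67.6, 7, -148) from the TCP, which matches the bore's tilt of 19.8°. Next I'll hover 55 mm out from the mouth on the bore axis.

{"fn": "move_arm", "kwargs": {"moves": [[0, 0.015, -0.03, 0], [-0.002, 0.05, -0.05, 0], [-0.004, 0.095, -0.0515, 0], [-0.006, 0.14, -0.0515, 0], [-0.008, 0.185, -0.0515, 0], [-0.009, 0.23, -0.0515, 0], [-0.009, 0.26, -0.0515, 0], [-0.009, 0.2687, -0.0515, 0], [-0.009, 0.2687, -0.0515, 0]]}}

```text
clock: 6.45
eef_pos: [435.1, 171.3, 352.5]
eef_rot: [-3.141, -0.002, -3.034]
wrist_force: [0.8, -0.8, -1.5]
finger_gap: 17.6
finger_force: 30.0
```

```bash
cat > air2.py <<'E'
from h import *
s=manip.read_state();g=s['eef_pos'];print(g.round(1),s['eef_rot'].round(3),s['wrist_force'].round(1),s['moment'].round(2),s['clock'])
e=np.array([.9945,.1044,0]);yv=np.array([-.1044,.9945,0])
for n in ('side','wrist'):
    c=grab(n);P=pts(c).astype(float);r=P-g
    X=r@e;Y=r@yv;Z=r[...,2]
    m=(c['z_map']>0)&(X>-10)&(X<130)&(Z>-150)&(Z<-25)&(abs(Y)<35)&(P[...,2]>178)
    for h in np.arange(-145,-25,10):
        k=m&(abs(Z-h)<5)
        if k.sum()>3: print(n,h,k.sum(),'X',X[k].min().round(1),X[k].max().round(1),'Y',Y[k].min().round(1),Y[k].max().round(1), Y[k].mean().round(1))
    cv2.imwrite(f'pics/{n}_b.png',c['frame'])
E
python3 air2.py; python3 - <<'E'
import cv2,numpy as np
f=cv2.imread('pics/side_b.png');g=cv2.imread('pics/wrist_b.png')
cv2.imwrite('pics/b1.png',np.hstack([cv2.resize(f[60:240,170:310],(373,480),interpolation=cv2.INTER_CUBIC),cv2.resize(g,(427,320))[:,:].copy() if 0 else cv2.copyMakeBorder(cv2.resize(g,(427,320)),0,160,0,0,cv2.BORDER_CONSTANT)]))
E
```

```text
[435.1 171.3 352.5] [-3.141e+00 -2.000e-03 -3.034e+00] [ 0.8 -0.8 -1.5] [ 0.05  0.08 -0.03] 6.45
side -145 23 X 37.2 73.8 Y -26.5 6.1 -6.9
side -135 65 X 33.9 86.3 Y -25.7 12.4 -9.6
side -125 89 X 28.9 86.6 Y -26.0 17.4 -8.2
side -115 107 X 24.9 82.0 Y -26.7 14.0 -9.3
side -105 101 X 22.7 78.2 Y -28.6 18.6 -7.3
side -95 134 X 20.2 76.4 Y -25.8 24.8 -3.9
side -85 78 X 36.9 70.1 Y -24.8 23.7 -1.8
side -75 14 X 36.5 68.1 Y -4.2 -0.5 -2.2
side -65 13 X 32.0 39.3 Y -4.7 -0.2 -2.1
side -55 13 X 28.7 36.4 Y -4.0 -0.4 -2.1
side -45 13 X 21.7 32.8 Y -5.4 -0.3 -3.1
side -35 24 X 18.0 30.8 Y -8.7 -0.9 -5.6
wrist -135 17 X 32.3 47.2 Y -13.4 9.6 -3.2
wrist -125 17 X 29.5 41.4 Y -15.3 4.8 -7.5
wrist -115 38 X 25.3 41.8 Y -14.9 9.8 -6.3
wrist -105 147 X 21.6 41.6 Y -15.1 12.6 -1.2
wrist -95 150 X 18.6 37.4 Y -13.9 12.1 -0.6
```

View pics/b1.png

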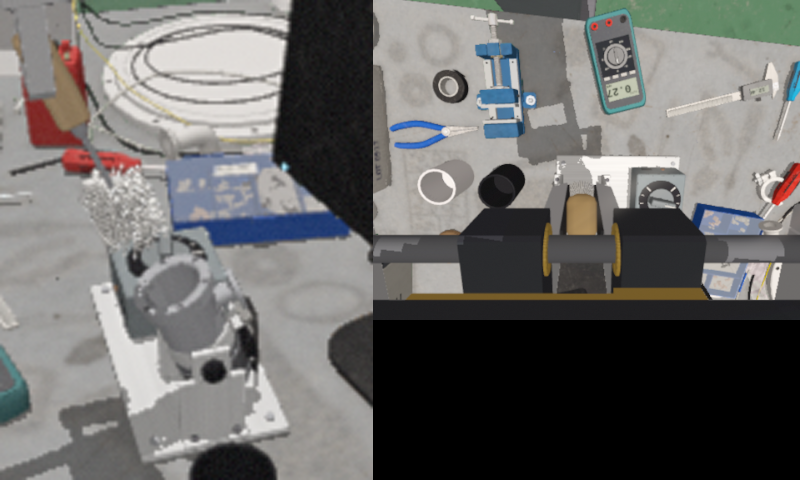

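b1 shows the brush tip above the trap mouth: bristles at (125,205), flange at (180,285). The remaining error is about 3 mm in x and 2 mm in y, so I'll correct it and settle.

{"fn": "move_arm", "kwargs": {"moves": [[-0.003, -0.002, 0, 0], [-0.003, -0.002, 0, 0], [-0.003, -0.002, 0, 0]]}}

```text
clock: 6.85
eef_pos: [438.6, 168.3, 353.9]
eef_rot: [-3.142, 0.0, -3.038]
wrist_force: [0.1, -0.5, -2.0]
finger_gap: 17.5
finger_force: 30.0
```

{"fn": "move_arm", "kwargs": {"moves": [[-0.003, 0.001, 0.01, 0], [-0.01, 0.001, 0.028, 0], [-0.015, 0.001, 0.042, 0], [-0.019, 0.001, 0.053, 0], [-0.022, 0.001, 0.061, 0], [-0.025, 0.001, 0.069, 0], [-0.028, 0.001, 0.077, 0], [-0.028, 0.001, 0.077, 0]]}}

```text
clock: 7.65
eef_pos: [466.2, 173.0, 276.0]
eef_rot: [3.141, -0.001, -3.036]
wrist_force: [0.3, 3.0, -4.0]
finger_gap: 17.9
finger_force: 30.0
```

```bash
cat > st.py <<'E'
from h import *
s=manip.read_state();g=s['eef_pos'];M=np.array([521.7,179.3,156.6]);a=np.array([-.337,-.035,.941]);a/=np.linalg.norm(a)
e=np.array([.9945,.1044,0]);yv=np.array([-.1044,.9945,0])
T=g+66.5*e+.8*yv+np.array([0,0,-148]);d=T-M;t=d@a;p=d-t*a
ex=np.cross(yv,a)
print('tip s',t.round(1),'lateral x,y',(p@ex).round(1),(p@yv).round(1),'F',s['wrist_force'].round(1),'axial',(s['wrist_force']@a).round(1),'m',s['moment'].round(2),g.round(1),s['clock'])
E
python3 st.py; python3 - <<'E'
from h import *
c=cv2 and __import__('pickle').load(open('top.pkl','rb'));P=pts(c).astype(float)
M=np.array([521.7,179.3,156.6]);a=np.array([-.337,-.035,.941]);a/=np.linalg.norm(a)
d=P-M;t=d@a;r=np.linalg.norm(d-t[...,None]*a,axis=-1)
m=(c['z_map']>0)&(r<21)&(t<-20)&(t>-140)
print(m.sum(),np.sort(t[m]).round(0)[:80])
E
```

```text
tip s -30.5 lateral x,y 0.3 0.4 F [ 0.3  3.  -4. ] axial -3.9 m [ 0.98 -0.27  0.16] [466.2 173.  276. ] 7.65
98 [-94. -93. -93. -93. -93. -93. -92. -92. -92. -92. -92. -92. -92. -92.
 -92. -92. -92. -92. -92. -92. -91. -91. -91. -91. -91. -91. -91. -91.
 -91. -91. -91. -91. -91. -91. -91. -90. -90. -90. -90. -90. -90. -90.
 -90. -90. -90. -90. -90. -90. -90. -90. -90. -90. -90. -90. -89. -89.
 -89. -89. -89. -89. -89. -89. -89. -89. -89. -89. -89. -89. -89. -89.
 -89. -89. -89. -88. -88. -88. -88. -88. -88. -88.]
```

The tip is 30 mm into the bore and centred, and the depth map puts the screen at about 91 mm. I'll advance to 80 mm, then feel for it.

{"fn": "move_arm", "kwargs": {"moves": [[-0.002, 0.0015, 0.006, 0], [-0.005, 0.0015, 0.014, 0], [-0.008, 0.0015, 0.022, 0], [-0.011, 0.0015, 0.03, 0], [-0.014, 0.0015, 0.038, 0], [-0.0165, 0.0015, 0.045, 0], [-0.017, 0.0015, 0.047, 0], [-0.017, 0.0015, 0.047, 0]]}}

```text
clock: 8.45
eef_pos: [482.8, 176.1, 229.4]
eef_rot: [-3.141, -0.001, -3.036]
wrist_force: [1.5, 0.5, -2.6]
finger_gap: 17.8
finger_force: 30.0
```

```bash
python3 st.py
```

```text
tip s -80.0 lateral x,y 0.4 1.7 F [ 1.5  0.5 -2.6] axial -3.0 m [ 0.3  -0.28  0.07] [482.8 176.1 229.4] 8.45
```

{"fn": "move_arm", "kwargs": {"moves": [[-0.001, 0, 0.003, 0], [-0.002, 0, 0.0056, 0], [-0.002, 0, 0.0056, 0]]}}

```text
clock: 8.75
eef_pos: [484.8, 176.4, 224.1]
eef_rot: [-3.142, -0.0, -3.036]
wrist_force: [0.6, 0.9, -3.0]
finger_gap: 18.0
finger_force: 30.0
```

{"fn": "move_arm", "kwargs": {"moves": [[-0.0007, 0, 0.002, 0], [-0.0014, 0, 0.0038, 0], [-0.0014, 0, 0.0038, 0]]}}

```text
clock: 9.05
eef_pos: [486.2, 176.5, 220.4]
eef_rot: [3.142, 0.0, -3.036]
wrist_force: [0.3, 0.7, -2.0]
finger_gap: 17.8
finger_force: 30.0
```

```bash
python3 st.py
```

```text
tip s -89.7 lateral x,y 0.6 1.8 F [ 0.3  0.7 -2. ] axial -2.0 m [ 0.18 -0.17 -0.02] [486.2 176.5 220.4] 9.05
```

{"fn": "move_arm", "kwargs": {"moves": [[-0.0007, 0, 0.0019, 0], [-0.001, 0, 0.0028, 0], [-0.001, 0, 0.0028, 0]]}}

```text
clock: 9.35
eef_pos: [487.2, 176.6, 217.8]
eef_rot: [-3.142, 0.0, -3.036]
wrist_force: [-0.5, -0.1, 2.3]
finger_gap: 18.1
finger_force: 30.0
```

{"fn": "move_arm", "kwargs": {"moves": [[-0.0007, 0, 0.0019, 0], [-0.001, 0, 0.0028, 0], [-0.001, 0, 0.0028, 0]]}}

```text
clock: 9.65
eef_pos: [488.2, 176.7, 215.0]
eef_rot: [-3.142, 0.0, -3.036]
wrist_force: [-1.2, 0.3, 4.0]
finger_gap: 17.9
finger_force: 30.0
```

```bash
python3 st.py
```

```text
tip s -95.4 lateral x,y 0.6 1.8 F [-1.2  0.3  4. ] axial 4.1 m [ 0.13  0.28 -0.08] [488.2 176.7 215. ] 9.65
```

{"fn": "move_arm", "kwargs": {"moves": [[-0.0007, 0, 0.0019, 0], [-0.0007, 0, 0.0019, 0], [-0.0007, 0, 0.0019, 0]]}}

```text
clock: 9.95
eef_pos: [488.9, 176.8, 213.1]
eef_rot: [3.142, 0.0, -3.036]
wrist_force: [-2.1, -0.0, 4.0]
finger_gap: 17.8
finger_force: 30.0
```

```bash
python3 st.py
```

```text
tip s -97.4 lateral x,y 0.6 1.8 F [-2.1 -0.   4. ] axial 4.5 m [ 0.12  0.37 -0.05] [488.9 176.8 213.1] 9.95
```

The screen was felt at about 90 mm deep, with some 6 N on the tuft. Now I draw up to 37 mm.

{"fn": "move_arm", "kwargs": {"moves": [[0.003, 0, -0.008, 0], [0.006, 0, -0.0165, 0], [0.009, 0, -0.025, 0], [0.012, 0, -0.0335, 0], [0.015, 0, -0.042, 0], [0.018, 0, -0.05, 0], [0.021, 0, -0.0583, 0], [0.021, 0, -0.0583, 0], [0.021, 0, -0.0583, 0]]}}

```text
clock: 10.85
eef_pos: [468.0, 174.6, 271.7]
eef_rot: [3.141, 0.001, -3.036]
wrist_force: [0.1, 0.5, 1.6]
finger_gap: 18.0
finger_force: 30.0
```

```bash
python3 st.py; python3 - <<'E'
from h import *
c=grab('side');P=pts(c).astype(float)
cv2.imwrite('pics/u1.png',cv2.resize(c['frame'][60:240,170:310],(467,600),interpolation=cv2.INTER_CUBIC))
g=manip.read_state()['eef_pos'];e=np.array([.9945,.1044,0]);yv=np.array([-.1044,.9945,0]);r=P-g;X=r@e;Y=r@yv;Z=r[...,2]
m=(c['z_map']>0)&(X>-10)&(X<130)&(abs(Y)<35)
for h in np.arange(-95,-25,10):
    k=m&(abs(Z-h)<5)
    if k.sum()>3: print(h,k.sum(),X[k].min().round(1),X[k].max().round(1),Y[k].mean().round(1))
E
```

```text
tip s -35.2 lateral x,y 0.7 1.8 F [0.1 0.5 1.6] axial 1.5 m [ 0.23 -0.05  0.06] [468.  174.6 271.7] 10.85
-95 122 21.1 72.5 -2.9
-85 72 36.3 72.3 -3.1
-75 10 38.0 65.5 -2.9
-65 12 32.8 38.9 -1.6
-55 10 30.0 35.3 -2.5
-45 8 26.5 31.3 -2.9
-35 19 15.9 32.2 -5.4
```

View pics/u1.png

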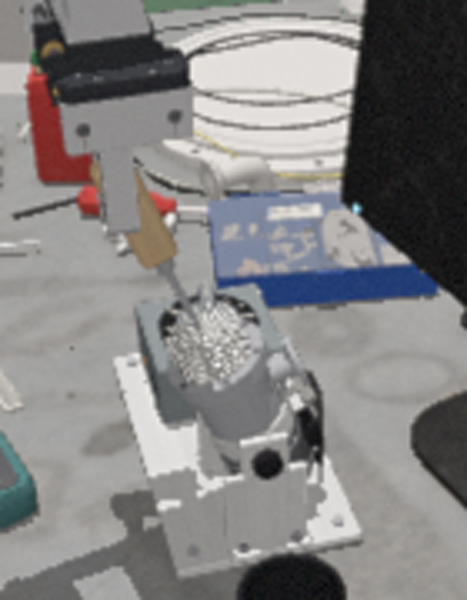

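u1 shows half the bristles proud of the mouth at (215,340), and nothing slipped. On to stroke 2, down with a slow end.

{"fn": "move_arm", "kwargs": {"moves": [[-0.003, 0, 0.008, 0], [-0.006, 0, 0.0165, 0], [-0.009, 0, 0.025, 0], [-0.012, 0, 0.0335, 0], [-0.015, 0, 0.0415, 0], [-0.017, 0, 0.047, 0], [-0.0185, 0, 0.051, 0], [-0.0195, 0, 0.054, 0], [-0.02, 0, 0.0555, 0], [-0.02, 0, 0.0555, 0]]}}

```text
clock: 11.9
eef_pos: [487.8, 176.7, 215.9]
eef_rot: [-3.142, -0.0, -3.036]
wrist_force: [-2.2, 0.5, 1.8]
finger_gap: 17.8
finger_force: 30.0
```

{"fn": "move_arm", "kwargs": {"moves": [[-0.001, 0, 0.0028, 0], [-0.001, 0, 0.0028, 0], [-0.001, 0, 0.0028, 0]]}}

```text
clock: 12.2
eef_pos: [488.8, 176.8, 213.2]
eef_rot: [-3.142, -0.0, -3.036]
wrist_force: [-2.2, -0.3, 4.2]
finger_gap: 17.8
finger_force: 30.0
```

```bash
python3 st.py
```

```text
tip s -97.4 lateral x,y 0.5 1.8 F [-2.2 -0.3  4.2] axial 4.7 m [-0.03  0.71 -0.01] [488.8 176.8 213.2] 12.2
```

The slope of 0.83 N/mm matches the tuft, so contact is confirmed. Draw up, then stroke 3.

{"fn": "move_arm", "kwargs": {"moves": [[0.003, 0, -0.008, 0], [0.006, 0, -0.0165, 0], [0.009, 0, -0.025, 0], [0.012, 0, -0.0335, 0], [0.015, 0, -0.042, 0], [0.018, 0, -0.05, 0], [0.021, 0, -0.0583, 0], [0.021, 0, -0.0583, 0], [0.021, 0, -0.0583, 0]]}}

```text
clock: 13.1
eef_pos: [468.0, 174.6, 271.6]
eef_rot: [3.141, 0.0, -3.036]
wrist_force: [0.1, -0.2, 0.6]
finger_gap: 17.8
finger_force: 30.0
```

{"fn": "move_arm", "kwargs": {"moves": [[-0.003, 0, 0.008, 0], [-0.006, 0, 0.0165, 0], [-0.009, 0, 0.025, 0], [-0.012, 0, 0.0335, 0], [-0.015, 0, 0.0415, 0], [-0.017, 0, 0.047, 0], [-0.0185, 0, 0.051, 0], [-0.0195, 0, 0.054, 0], [-0.02, 0, 0.0555, 0], [-0.02, 0, 0.0555, 0]]}}

```text
clock: 14.1
eef_pos: [487.8, 176.7, 215.9]
eef_rot: [-3.142, -0.0, -3.036]
wrist_force: [-2.0, 0.8, 2.8]
finger_gap: 17.7
finger_force: 30.0
```

{"fn": "move_arm", "kwargs": {"moves": [[-0.001, 0, 0.0028, 0], [-0.001, 0, 0.0028, 0], [-0.001, 0, 0.0028, 0]]}}

```text
clock: 14.4
eef_pos: [488.8, 176.8, 213.2]
eef_rot: [-3.142, -0.0, -3.036]
wrist_force: [-3.5, -0.8, 4.3]
finger_gap: 17.6
finger_force: 30.0
```

```bash
python3 st.py
```

```text
tip s -97.3 lateral x,y 0.5 1.8 F [-3.5 -0.8  4.3] axial 5.3 m [-0.05  0.7   0.02] [488.8 176.8 213.2] 14.4
```

All three touches are done. Draw up, pause, then leave the bore and return over the pot.

{"fn": "move_arm", "kwargs": {"moves": [[0.003, 0, -0.008, 0], [0.006, 0, -0.0165, 0], [0.009, 0, -0.025, 0], [0.012, 0, -0.0335, 0], [0.015, 0, -0.042, 0], [0.018, 0, -0.05, 0], [0.021, 0, -0.0583, 0], [0.021, 0, -0.0583, 0], [0.021, 0, -0.0583, 0]]}}

```text
clock: 15.3
eef_pos: [468.0, 174.6, 271.7]
eef_rot: [3.141, 0.001, -3.036]
wrist_force: [-0.5, 1.1, 1.2]
finger_gap: 17.8
finger_force: 30.0
```

{"fn": "move_arm", "kwargs": {"moves": [[0.003, 0, -0.009, 0], [0.007, 0, -0.02, 0], [0.013, 0, -0.037, 0], [0.02, 0, -0.056, 0], [0.027, 0, -0.075, 0], [0.03, 0, -0.083, 0], [0.03, 0, -0.083, 0]]}}

```text
clock: 16.0
eef_pos: [438.0, 171.4, 355.6]
eef_rot: [3.141, 0.002, -3.036]
wrist_force: [-0.5, 0.1, -2.0]
finger_gap: 17.9
finger_force: 30.0
```

{"fn": "move_arm", "kwargs": {"moves": [[0.001, -0.02, 0, 0], [0.003, -0.06, 0, 0], [0.005, -0.105, 0, 0], [0.007, -0.15, 0, 0], [0.009, -0.195, 0, 0], [0.011, -0.24, 0, 0], [0.0114, -0.262, 0.015, 0], [0.0114, -0.2696, 0.035, 0], [0.0114, -0.2696, 0.05, 0], [0.0114, -0.2696, 0.05, 0], [0.0114, -0.2696, 0.05, 0]]}}

```text
clock: 17.1
eef_pos: [455.1, -97.8, 304.3]
eef_rot: [3.141, -0.001, -3.036]
wrist_force: [0.7, -0.0, -1.5]
finger_gap: 18.2
finger_force: 30.0
```

```bash
python3 air.py
```

```text
[455.1 -97.8 304.3] [ 3.141e+00 -1.000e-03 -3.036e+00] [ 0.7 -0.  -1.5] [0.06 0.06 0.  ] 17.1
159.0 26 [ 491. -118.  155.] [529. -79. 164.] [506.5 -99.6 160.4]
169.0 75 [ 489. -119.  165.] [542. -90. 174.] [ 511.5 -104.5  170.1]
179.0 116 [ 484. -119.  174.] [542. -77. 184.] [ 514.2 -102.3  179.4]
189.0 130 [ 480. -120.  185.] [536. -68. 194.] [ 510.9 -102.4  189.5]
199.0 153 [ 476. -119.  194.] [535. -69. 204.] [504.2 -99.4 199.7]
209.0 240 [ 474. -122.  204.] [529. -67. 214.] [501.6 -96.8 209.4]
219.0 139 [ 494. -121.  214.] [526. -68. 224.] [509.3 -93.5 218. ]
229.0 18 [492. -98. 225.] [524. -89. 234.] [501.4 -95.  228.7]
239.0 15 [488. -98. 235.] [494. -94. 243.] [491.5 -96.3 238.9]
249.0 17 [485. -98. 245.] [491. -95. 253.] [488.2 -96.6 248.8]
259.0 13 [482. -98. 255.] [488. -95. 261.] [484.9 -97.2 258.2]
269.0 22 [ 473. -104.  266.] [486. -98. 274.] [ 481.  -101.2  269.8]
279.0 62 [ 463. -107.  274.] [489. -99. 284.] [ 476.3 -104.2  280.3]
289.0 85 [ 460. -107.  284.] [488. -92. 294.] [ 475.5 -104.1  289.5]
```

{"fn": "move_arm", "kwargs": {"moves": [[-0.005, 0, 0.015, 0], [-0.012, 0, 0.037, 0], [-0.02, 0, 0.06, 0], [-0.025, 0, 0.075, 0], [-0.03, 0, 0.088, 0], [-0.034, 0, 0.1, 0], [-0.034, 0, 0.1, 0], [-0.034, 0, 0.1, 0]]}}

```text
clock: 17.95
eef_pos: [489.1, -94.3, 204.8]
eef_rot: [-3.141, 0.0, -3.036]
wrist_force: [0.4, 0.1, -0.9]
finger_gap: 17.5
finger_force: 30.0
```

{"fn": "move_arm", "kwargs": {"moves": [[0, 0, 0, 0], [0, 0, 0, 0], [0, 0, 0, 0]], "squeeze": 5}}

```text
clock: 18.25
eef_pos: [489.0, -94.4, 204.8]
eef_rot: [-3.141, 0.001, -3.036]
wrist_force: [-0.1, -0.8, -1.4]
finger_gap: 17.8
finger_force: 5.0
```

```bash
python3 lean.py
```

```text
[489.  -94.4 204.8] [-3.141e+00  1.000e-03 -3.036e+00] [-0.1 -0.8 -1.4] [-0.01  0.01  0.03] 17.811975323543727 18.25
side pot ((547.2030029296875, -89.59505462646484), 35.28486633300781)
top pot ((546.4714965820312, -89.2402572631836), 35.015811920166016)
```

{"fn": "move_arm", "kwargs": {"moves": [[-0.008, 0, -0.003, 0], [-0.018, 0, -0.005, 0], [-0.028, 0, -0.007, 0], [-0.038, 0, -0.008, 0], [-0.048, 0, -0.009, 0], [-0.058, 0, -0.009, 0], [-0.062, 0, -0.009, 0], [-0.062, 0, -0.009, 0]]}}

```text
clock: 19.15
eef_pos: [550.9, -87.7, 212.9]
eef_rot: [3.141, -0.0, -3.036]
wrist_force: [-0.5, -1.2, -1.6]
finger_gap: 18.1
finger_force: 5.0
```

{"fn": "move_arm", "kwargs": {"moves": [[0.002, 0, 0.008, 0], [0.004, 0, 0.018, 0], [0.004, 0, 0.028, 0], [0.004, 0, 0.036, 0], [0.004, 0, 0.042, 0], [0.004, 0, 0.0445, 0], [0.004, 0, 0.0445, 0], [0.004, 0, 0.0445, 0]]}}

```text
clock: 19.95
eef_pos: [546.7, -88.2, 169.2]
eef_rot: [3.142, 0.0, -3.036]
wrist_force: [-0.2, 1.3, -0.6]
finger_gap: 17.9
finger_force: 5.0
```

```bash
python3 lean.py; python3 - <<'E'
import cv2
f=cv2.imread('pics/side_l.png');cv2.imwrite('pics/l2.png',cv2.resize(f[130:340,200:340],(400,600),interpolation=cv2.INTER_CUBIC))
E
```

```text
[546.7 -88.2 169.2] [ 3.142  0.    -3.036] [-0.2  1.3 -0.6] [ 0.21  0.14 -0.03] 17.933213793658478 19.95
side pot ((547.0715942382812, -89.31094360351562), 35.61346435546875)
top 196608 [ -171. -1172.  -761.] [1635. 1218. 1154.]
top pot ((545.2113037109375, -87.11336517333984), 34.723670959472656)
```

View pics/l2.png

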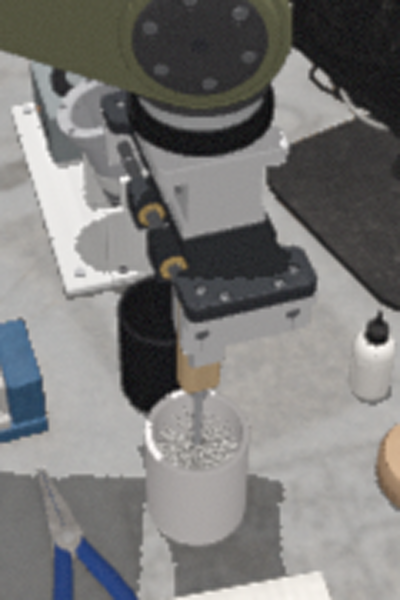

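l2 shows the brush upright in the pot, wire at (197,415). I'll release it and rise straight up.

{"fn": "move_arm", "kwargs": {"moves": [[0, 0, 0, 0], [0, 0, 0, 0], [0, 0, 0, 0], [0, 0, 0, 0], [0, 0, -0.01, 0], [0, 0, -0.04, 0], [0, 0, -0.08, 0], [0, 0, -0.11, 0], [0, 0, -0.11, 0]], "jaw": 0.06}}

```text
clock: 20.95
eef_pos: [547.7, -88.4, 284.0]
eef_rot: [-3.139, 0.007, -3.036]
wrist_force: [-0.3, -0.3, -0.1]
finger_gap: 59.8
finger_force: 0.0
```

```bash
python3 lean.py; python3 - <<'E'
from h import *
for n in('side','top'):
    c=load(n);P=pts(c).astype(float);hsv=cv2.cvtColor(c['frame'],cv2.COLOR_BGR2HSV)
    m=(c['z_map']>0)&(np.hypot(P[...,0]-546,P[...,1]+89)<60)&(P[...,2]>135)&(P[...,2]<225)&(hsv[...,1]>70)&(hsv[...,0]<28)
    q=P[m]
    for h in (145,165,185,205,215):
        w=q[abs(q[:,2]-h)<6]
        if len(w)>3: print(n,h,w.min(0).round(),w.max(0).round())
E
```

```text
[547.7 -88.4 284. ] [-3.139  0.007 -3.036] [-0.3 -0.3 -0.1] [ 0.01 -0.06 -0.02] 59.84100297307045 20.95
side 196608 [-972. -539. -763.] [2016. 3259.  723.]
    -759.0 -907.0 19.1 2469.7
    -751.0 -949.4 1993.1 1868.0
    -743.0 -971.8 2016.4 1430.8
    -735.0 -965.9 2003.7 1517.5
    -727.0 -941.4 1914.9 2071.1
    -719.0 -939.1 -51.2 2694.3
    -711.0 -951.9 1595.1 2621.4
    -703.0 -951.5 1614.8 1854.8
    -695.0 -957.7 1610.6 2004.2
    -687.0 -594.2 1602.0 1633.4
    -679.0 -590.6 1606.5 473.5
    -671.0 -588.5 1599.1 464.8
    -663.0 -609.2 1597.9 817.3
    -655.0 -619.9 1591.5 918.7
    -647.0 -630.8 1593.0 1014.0
    -639.0 -646.8 1581.8 1126.4
    -631.0 -656.9 1581.4 1075.0
    -623.0 -716.9 1581.0 1131.9
    -615.0 -702.3 1578.5 1138.8
    -607.0 -706.1 1577.2 835.5
    -599.0 -708.4 1575.2 1107.9
    -591.0 -714.8 1575.3 505.8
    -583.0 -701.5 1575.8 440.7
    -575.0 1566.9 1577.5 246.0
    -567.0 1565.0 1577.4 254.6
    -559.0 1568.7 1576.1 253.0
    -551.0 1567.5 1575.8 257.6
    -543.0 1567.0 1575.0 255.3
    -535.0 1257.5 1596.0 290.4
    -527.0 1251.3 1608.8 311.7
 
[... 3554 characters left out ...]
5.8
    545.0 279.1 593.2 -125.1
    553.0 254.5 593.3 -121.4
    561.0 255.8 595.3 -120.6
    569.0 263.4 593.9 -117.2
    577.0 267.4 588.8 -114.9
    585.0 270.3 575.1 -117.6
    593.0 274.6 554.8 -115.7
    601.0 277.1 468.4 -104.6
    609.0 281.3 354.0 -101.5
    721.0 449.4 449.4 -538.9
side pot ((548.1402587890625, -89.02963256835938), 36.04726028442383)
top 196608 [ -171. -1172.  -761.] [1633. 1217. 1154.]
top pot ((545.4359130859375, -88.5576400756836), 34.76256561279297)
side 145 [533. -99. 139.] [557. -89. 151.]
side 165 [533. -99. 159.] [557. -89. 171.]
side 185 [533. -99. 179.] [557. -91. 191.]
side 205 [532. -99. 200.] [557. -85. 211.]
side 215 [532. -99. 209.] [557. -81. 216.]
```

The brush stands upright and released in the unmoved pot. Now I measure the dial.

```bash
python3 - <<'E'
from h import *
c=load('top');P=pts(c).astype(float)
m=(c['z_map']>0)&(P[...,2]>86)&(P[...,2]<104)&(P[...,0]>500)&(P[...,0]<565)&(P[...,1]>295)&(P[...,1]<360)
k,l,st,_=cv2.connectedComponentsWithStats(m.astype('uint8'));i=1+st[1:,4].argmax();q=P[l==i]
print('top bar',len(q),np.median(q[:,2]),cv2.minAreaRect(np.ascontiguousarray(q[:,:2],np.float32).reshape(-1,1,2)))
u,s,vt=np.linalg.svd(q[:,:2]-q[:,:2].mean(0),full_matrices=False);print(q.mean(0).round(1),np.degrees(np.arctan2(vt[0,1],vt[0,0])))
g=cv2.cvtColor(c['frame'],cv2.COLOR_BGR2GRAY)
w=P[(l==i)&(g>170)];print('white',len(w),w.mean(0).round(1) if len(w) else '')
# plate yaw: white plate edges in plane z=12
hsv=cv2.cvtColor(c['frame'],cv2.COLOR_BGR2HSV)
pl=(hsv[...,2]>185)&(hsv[...,1]<40)&(P[...,1]>90)&(P[...,1]<380)&(P[...,0]>390)&(P[...,0]<600)&(abs(P[...,2]-12)<6)
k,l,st,_=cv2.connectedComponentsWithStats(pl.astype('uint8'));i=1+st[1:,4].argmax();q=P[l==i]
print('plate',len(q),cv2.minAreaRect(np.ascontiguousarray(q[:,:2],np.float32).reshape(-1,1,2)))
bx=(c['z_map']>0)&(abs(P[...,2]-70)<3.5)&(P[...,1]>260)&(P[...,1]<400)&(P[...,0]>440)&(P[...,0]<610)
q=P[bx];print('box',len(q),cv2.minAreaRect(np.ascontiguousarray(q[:,:2],np.float32).reshape(-1,1,2)))
print(manip.read_state()['joints'].round(3))
E
```

```text
top bar 95 93.6728773235734 ((533.1621704101562, 331.1090393066406), (46.487953186035156, 13.051408767700195), 84.01805114746094)
[532.9 330.1  93.9] -96.19827286952857
white 16 [535.5 343.2  95.1]
plate 1595 ((534.68212890625, 253.89666748046875), (136.61282348632812, 262.42816162109375), 5.539166450500488)
box 1041 ((532.9283447265625, 330.4485168457031), (104.61155700683594, 93.73800659179688), 5.591269493103027)
[-0.226  0.263  1.398 -0.     1.48  -1.902]
```

The dial's bar is centred at (533,330.5) with its top at 94 mm, and the pointer is at 83.9° (white end towards +y). The stand's x lies at 5.6°, so the dial needs about 1.365 rad clockwise.

{"fn": "move_arm", "kwargs": {"moves": [[-0.001, 0.02, 0, 0.12], [-0.004, 0.06, 0, 0.26], [-0.007, 0.1, 0, 0.4], [-0.01, 0.145, 0, 0.54], [-0.013, 0.19, 0, 0.68], [-0.016, 0.235, 0, 0.82], [-0.02, 0.28, 0, 0.96], [-0.023, 0.325, 0, 1.1], [-0.026, 0.37, 0, 1.24], [-0.029, 0.405, 0, 1.38], [-0.0296, 0.418, 0, 1.52], [-0.0296, 0.418, 0, 1.66]]}}

```text
clock: 22.25
eef_pos: [531.2, 332.5, 276.8]
eef_rot: [-3.139, 0.001, 1.583]
wrist_force: [0.1, 0.7, -0.4]
finger_gap: 60.1
finger_force: 0.0
```

{"fn": "move_arm", "kwargs": {"moves": [[0, 0, 0.03, 0.12], [0, 0, 0.07, 0.12], [0, 0, 0.1, 0.12], [0, 0, 0.1, 0.12], [0, 0, 0.1, 0.12]]}}

```text
clock: 22.75
eef_pos: [532.1, 330.6, 179.1]
eef_rot: [-3.141, 0.001, 1.467]
wrist_force: [0.4, -0.2, 0.4]
finger_gap: 59.9
finger_force: 0.0
```

```bash
cat > d.py <<'E'
from h import *
s=manip.read_state();g=s['eef_pos'];y=s['eef_rot'][2];print(g.round(1),s['eef_rot'].round(3),s['joints'].round(2),s['wrist_force'].round(1),s['clock'])
d=np.array([533,330.5])-g[:2];print('tool dx dy',(d@[np.cos(y),np.sin(y)]).round(1),(d@[np.sin(y),-np.cos(y)]).round(1))
c=grab('wrist');P=pts(c).astype(float)
m=(c['z_map']>0)&(P[...,2]>87)&(P[...,2]<102)&(np.hypot(P[...,0]-533,P[...,1]-330)<35)
q=P[m];print('wrist bar',m.sum(), cv2.minAreaRect(np.ascontiguousarray(q[:,:2],np.float32).reshape(-1,1,2)) if m.sum()>5 else '')
cv2.imwrite('pics/w3.png',c['frame'])
E
python3 d.py
```

```text
[532.1 330.6 179.1] [-3.141e+00  1.000e-03  1.467e+00] [ 0.5   0.49  1.32 -0.    1.33  0.6 ] [ 0.4 -0.2  0.4] 22.75
tool dx dy 0.0 0.9
wrist bar 709 ((533.4871826171875, 332.78851318359375), (45.4925422668457, 12.467103004455566), 83.88621520996094)
```

{"fn": "move_arm", "kwargs": {"moves": [[0.001, 0.001, 0.02, 0], [0.001, 0.001, 0.05, 0], [0.001, 0.001, 0.075, 0], [0.001, 0.001, 0.092, 0], [0.001, 0.001, 0.1, 0], [0.001, 0.001, 0.1, 0]], "jaw": 0.045}}

```text
clock: 23.4
eef_pos: [533.5, 331.6, 79.4]
eef_rot: [3.141, -0.0, 1.467]
wrist_force: [0.8, -0.5, -0.1]
finger_gap: 45.2
finger_force: 0.0
```

{"fn": "move_arm", "kwargs": {"moves": [[0, 0, 0, 0], [0, 0, 0, 0], [0, 0, 0, 0], [0, 0, 0, 0], [0, 0, 0, 0]], "jaw": 0.005, "squeeze": 25}}

```text
clock: 23.9
eef_pos: [533.9, 331.5, 79.3]
eef_rot: [3.14, -0.001, 1.467]
wrist_force: [5.3, -0.0, 2.8]
finger_gap: 12.3
finger_force: 25.0
```

```bash
python3 d.py
```

```text
[533.9 331.5  79.3] [ 3.140e+00 -1.000e-03  1.467e+00] [ 0.5   0.59  1.41 -0.    1.14  0.6 ] [ 5.3 -0.   2.8] 23.9
tool dx dy -1.1 -0.8
wrist bar 2091 ((533.3365478515625, 333.4954528808594), (38.791099548339844, 37.12544631958008), 40.814144134521484)
```

{"fn": "move_arm", "kwargs": {"moves": [[0, 0, 0, 0.13], [0, 0, 0, 0.26], [0, 0, 0, 0.39], [0, 0, 0, 0.52], [0, 0, 0, 0.65], [0, 0, 0, 0.78], [0, 0, 0, 0.91], [0, 0, 0, 1.04], [0, 0, 0, 1.17], [0, 0, 0, 1.29], [0, 0, 0, 1.37], [0, 0, 0, 1.37]]}}

```text
clock: 25.15
eef_pos: [533.1, 332.3, 79.3]
eef_rot: [-3.14, -0.001, 0.095]
wrist_force: [-1.2, 5.0, 2.3]
finger_gap: 12.9
finger_force: 25.0
```

{"fn": "move_arm", "kwargs": {"moves": [[0, 0, 0, 0], [0, 0, 0, 0], [0, 0, 0, 0]]}}

```text
clock: 25.45
eef_pos: [533.1, 332.3, 79.3]
eef_rot: [-3.14, -0.001, 0.099]
wrist_force: [-2.3, 5.6, 2.9]
finger_gap: 13.0
finger_force: 25.0
```

{"fn": "move_arm", "kwargs": {"moves": [[0, 0, 0, 0], [0, 0, 0, 0], [0, 0, 0, 0], [0, 0, -0.02, 0], [0, 0, -0.06, 0], [0, 0, -0.1, 0], [0, 0, -0.14, 0], [0, 0, -0.14, 0]], "jaw": 0.05}}

```text
clock: 26.25
eef_pos: [534.8, 332.1, 224.9]
eef_rot: [-3.138, -0.008, 0.097]
wrist_force: [0.7, -0.3, -0.6]
finger_gap: 50.1
finger_force: 0.0
```

```bash
python3 d.py
```

```text
[534.8 332.1 224.9] [-3.138 -0.008  0.097] [ 0.5   0.46  1.25 -0.    1.42  1.97] [ 0.7 -0.3 -0.6] 26.25
tool dx dy -1.9 1.5
wrist bar 516 ((533.4749755859375, 333.4407653808594), (45.371734619140625, 11.646784782409668), 5.714999198913574)
```

```bash
python3 - <<'E'
from h import *
c=load('wrist');P=pts(c).astype(float);g=cv2.cvtColor(c['frame'],cv2.COLOR_BGR2GRAY);C=np.array([533.4,333.])
r=np.hypot(P[...,0]-C[0],P[...,1]-C[1]);z=P[...,2]
m=(z>87)&(z<102)&(r<26);t=np.percentile(g[m],85);w=P[m&(g>t)];print('white on bar',(w[:,:2].mean(0)-C).round(1),g[m].min(),t)
a=(z>60)&(z<80)&(r>26)&(r<42)&(g>130)&(g>0);k,l,st,_=cv2.connectedComponentsWithStats(a.astype('uint8'))
for i in range(1,k):
    if 4<st[i,4]<120:
        d=P[l==i][:,:2].mean(0)-C;print(st[i,4],np.degrees(np.arctan2(d[1],d[0])).round(1),np.hypot(*d).round(1))
c=grab('side');P=pts(c).astype(float);hsv=cv2.cvtColor(c['frame'],cv2.COLOR_BGR2HSV)
m=(np.hypot(P[...,0]-546,P[...,1]+89)<60)&(P[...,2]>135)&(P[...,2]<225)&(hsv[...,1]>70)&(hsv[...,0]<28);print(P[m].min(0).round(),P[m].max(0).round())
E
```

```text
white on bar [12.9  0.8] 49 101.0
25 11.5 41.0
23 5.8 33.4
22 140.6 33.8
15 -128.9 33.6
29 152.6 40.5
[533. -99. 137.] [559. -80. 216.]
```

The middle mark is at 5.8° and the bar at 5.7°, with the white end on +x. The brush is still upright.

```bash
python3 -c "
from cell import manip
print(manip.sign_off())"
```

```text
the job is handed in; nothing more can be done
None
```

The job is handed in but I got no verdict back: the trap had three strokes to the screen, the brush stands released in its pot, and the dial reads within about 0.1° of the middle mark.

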